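Draw the hand scanner and hold it on the tall carton's label

ROBOT

A 6-joint arm with a two-finger parallel gripper is mounted at the origin on a cart in front of the work surface, level with it; the furniture and walls round the work are solid. World frame = base frame: x ahead of the robot, y to its left, z up, the work surface at z = 0. Lengths are in m, angles in rad, forces in N, time in s.
With the tool pointing down it reaches from about 0.325 to 0.85 m from the base axis. Payload 4.4 kg.
Tool frame: the origin (TCP) lies midway between the tips of the shut fingers; the grasp point (between the pads) lies 19 mm behind it; z points along the fingers, y is the direction in which the jaws open and shut (so a half turn about z gives the same grasp; the last joint's range is limited). The gripper opens to 94 mm and grips with 3 to 60 N. Pads are 16 mm wide; open, the fingers measure 119 mm over their backs; the gripper's body (75 mm by 177 mm) begins 78 mm behind the grasp point.
Start: joints at [-1.329, 0.207, 1.542, -0, 1.393, -0.15], TCP at [0.22, -0.531, 0.205] pointing down, gripper open.
Joint ranges: [-2.73, 2.73], [-0.86, 2.22], [0.23, 2.46], [-1.11, 4.25], [0.08, 2.63], [-2.82, 2.82]. Speed limits (rad/s): [2.79, 2.79, 3.14, 3.14, 3.14, 3.14].

INTERFACE

Orientations are given as a rotation vector (axis times angle).
In Python, from workcell import move_to, move_l, move_j, gripper_to, dwell, ik, observe, capture, get_calibration, MotionError, hand_in gives the robot as it stands. Calls block until the motion is done:
- move_to(position, orientation): joint-space move of the TCP to a pose.
- move_l(position, ori=None, v=0.15, contact_N=None): straight line of the TCP; ori=None keeps the orientation; v is the mean speed in m/s. With contact_N (N) it stops when the force on the tool has changed by that much, and returns True; else False.
- move_j(angles): joint-space move.
- gripper_to(opening, newtons=None): opening from 0.0 (shut) to 1.0 (fully open); newtons is the grip in N (None keeps the last); returns when the fingers have stopped.
- dwell(seconds).
- ik(position, orientation): joint angles nearest the present ones, or None.
- observe(): the state.
- capture(name): name is "scene" or "top" or "wrist"; returns the picture (480x640x3 uint8, red, green, blue); there is no depth.
- get_calibration(name): a dict with "intrinsics" (3x3 intrinsics, pixels), "world_to_cam" (4x4, takes a point from world to camera coordinates); the wrist camera has in their place "T_tool_cam" (4x4, takes a point from camera to tool coordinates, whose origin is the TCP and whose axes are the flange's). Camera axes: x right, y up, looking along -z (the intrinsics and any distortion apply to the point x, -y, -z); pixel columns grow to the right and rows downward; lengths in m; the calibration is good to about 2 mm. The wrist camera is an equidistant fisheye: a pixel r from the principal point sees the ray r / f radians off the axis. A picture is of the moment at which its call begins: read the wrist's pose just before it. get_calibration takes no time and is no camera call.
A pose or a line that the arm cannot do raises MotionError and nothing moves.
- hand_in(): hands the job in, once; it reports no verdict.
The state is a dict: "t": time; "joints": joint angles; "qd": joint speeds; "tau": joint torques, N m; "eef_pos": TCP position; "orientation": TCP orientation; "wrist_force": force on the tool from outside, world axes, zero at the start; "ft_torque": the same for the moment, N m; "grip_width": opening from 0.0 (shut) to 1.0 (fully open).
Only numpy, scipy, OpenCV 4.12 (cv2) and the standard library are available. Lean on these libraries where they do the work, as an engineer would, in place of code of your own. Each camera call takes 0.05 s, during which the arm holds its last target.

TASK

Book out the taller of the two cartons: draw the hand scanner up out of its bench holster, turn it nose-forward and hold it raised in the air about 10 cm off that carton's label, with the beam on the middle of the label, within about 50 degrees of square-on to it, and the scan line level across the upright bars. Finish like that, still gripping the scanner and keeping it motionless, the scanner touching nothing but the fingers; do not shift the cartons or the things lying about.

Things in the scene. Friction and masses are not known exactly. Their poses are not given: they have to be found in the camera images.
- scanner_grip (a point): Middle of the handle of the loose grey-black pistol-shaped scanner (about 0.22 kg), 114 mm above the table in the holster; at (-59, 0, 84) mm from scanner_window, same axes. Handle points to own -x, rising 8 deg; flat sides 30 mm apart (y), 36 mm high, clear for 25 mm to the head side and 45 mm outward. Trigger hangs 8 mm below it by the head. Centre of mass (48, 0, -28) mm from here.
- scanner_window (a point): Centre of the scanner's window, the end face of its nose; beam leaves along own -z (straight down in the holster), x points away from the handle, the scan line spreads along y. Head 110 mm long (z), 44 x 54 mm (x, y); nose 52 x 64 mm for 50 mm from the window. Reads when the label's centre is within 25 mm of the beam's axis and 60 to 200 mm before the window.
- holster_mouth (a point): Middle of the mouth of the black holster screwed to the table, 74 mm up. z up, axes parallel to the holstered scanner's (handle to -x). Pocket 58 x 70 mm inside (x, y), 44 mm deep, floor 30 mm up, walls 4 mm; 3 mm play all round the scanner's nose. The handle passes 15 mm over the rim. Base plate 110 x 120 mm.
- tall_carton_label (a point): Centre of the white bar-code label (110 mm wide along y, 74 mm high) on the front of the TALL brown carton, 115 mm above the table. Carton's axes: the label looks along -x (towards the robot), y runs level across the upright bars, z up. Carton 150 x 200 x 200 mm (x, y, z), label in the middle of its front's width; loose, 4 kg.
- low_carton_label (a point): Centre of the same kind of label, 56 mm above the table, on the LOW carton (150 x 200 x 130 mm), which is not to be scanned. Same axes. The two cartons stand side by side and may change places.
- tape_roll_mid (a point): Bystander: brown roll of parcel tape, 66 mm across, 48 mm high; its centre.
- marker_mid (a point): Bystander: marker lying down, 130 mm long (along its y), 17 mm thick; its centre.
- stapler_mid (a point): Bystander: stapler, 137 mm long (along its y), 32 mm wide, 44 mm high; its centre.
- jar_mid (a point): Bystander: filled glass jar, 69 mm across, 112 mm high; its centre.
There are look-alikes about, which are no part of the job. Leave any purple or turquoise look-alike of the part that bears scanner_grip alone.

How it is judged:
By the outcome, as a careful person would: the job done as asked, in the order asked, and still so for the second after the job is handed in, while the arm keeps its last pose, push and grip.
It also fails if it takes over 32 s, if anything falls off the work surface, if the arm or the gripper's body presses on something with over 40 N, if the wrist force passes 120 N, or if a joint passes its speed limit or range.

## Working session

There is one attempt and no reset: what is moved stays moved. The work goes in short steps, each a Python script; the robot and the scene stay as the last script left them, time stands still between calls to the robot, and variables do not carry over. Pictures are saved under pics/ and viewed, and the job is handed in when it is done.

```bash
mkdir -p pics; ls; python3 - <<'E'
from workcell import *
import cv2
for n in ("scene","top","wrist"):
    c=capture(n); cv2.imwrite(f"pics/{n}0.png",c[:,:,::-1]); print(n,get_calibration(n))
print(observe())
E
```

```text
pics
scene {'intrinsics': array([[486.57630263,   0.        , 317.70310528],
       [  0.        , 486.57630263, 236.78726633],
       [  0.        ,   0.        ,   1.        ]]), 'world_to_cam': array([[-0.85269904, -0.52219598, -0.01468714,  0.46694588],
       [ 0.18374443, -0.32611909,  0.92729948, -0.20986002],
       [-0.48902182,  0.78800869,  0.37403203, -0.87345351],
       [ 0.        ,  0.        ,  0.        ,  1.        ]])}
top {'intrinsics': array([[578.30637871,   0.        , 324.47076782],
       [  0.        , 578.30637871, 238.69982629],
       [  0.        ,   0.        ,   1.        ]]), 'world_to_cam': array([[-0.012434  , -0.99963121, -0.02414217, -0.00420719],
       [ 0.99171583, -0.01541536,  0.12752286, -0.57142204],
       [-0.127848  , -0.02235655,  0.99154177, -1.37473104],
       [ 0.        ,  0.        ,  0.        ,  1.        ]])}
wrist {'intrinsics': array([[371.64829954,   0.        , 319.12267573],
       [  0.        , 371.64829954, 237.46639407],
       [  0.        ,   0.        ,   1.        ]]), 'T_tool_cam': array([[ 7.77284518e-04,  9.716
[... 291 characters left out ...]
 1.00000000e+00]])}
{'t': 0.15, 'joints': array([-1.32949934e+00,  2.07273691e-01,  1.54261473e+00,  7.96961931e-06,
        1.39351828e+00, -1.50469164e-01]), 'qd': array([ 8.45166149e-05, -1.89580669e-03, -3.72711789e-03,  1.07281581e-03,
       -5.29290173e-04,  1.64172021e-04]), 'tau': array([ 3.51753279e-04, -3.71312320e+01, -2.81814265e+01,  6.97500072e-02,
        3.26866528e-02, -1.10447318e-04]), 'eef_pos': array([ 0.21940293, -0.53081147,  0.20453474]), 'orientation': array([-3.07973595e+00, -6.11102012e-01,  1.16986955e-04]), 'wrist_force': array([ 0.12948362, -0.13452804, -0.17883332]), 'ft_torque': array([-0.02191693,  0.00016345, -0.05873789]), 'grip_width': 1.0002800337050282}
```

View pics/scene0.png

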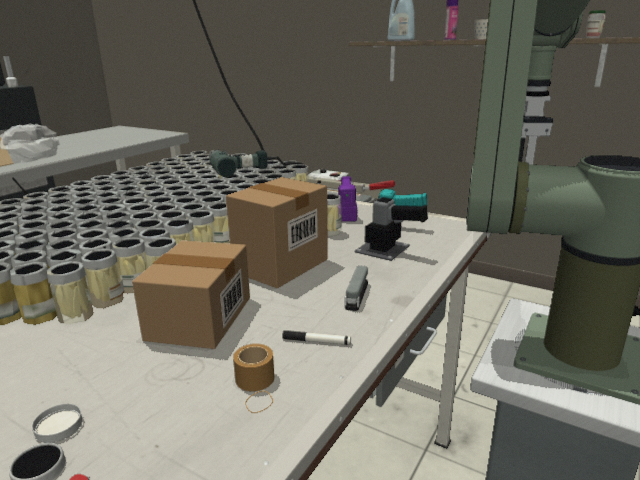

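View pics/top0.png

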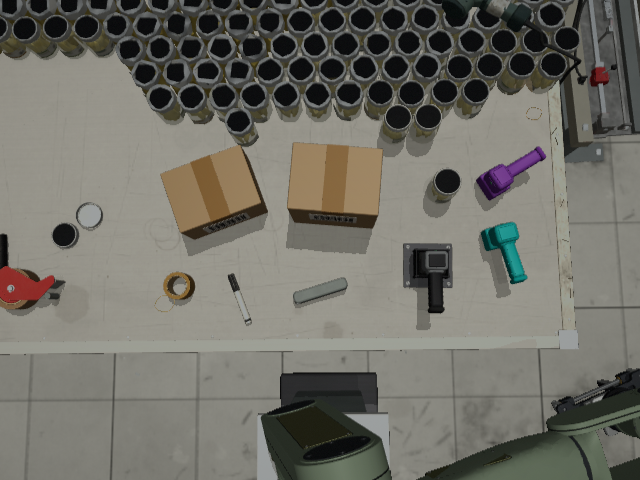

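View pics/wrist0.png

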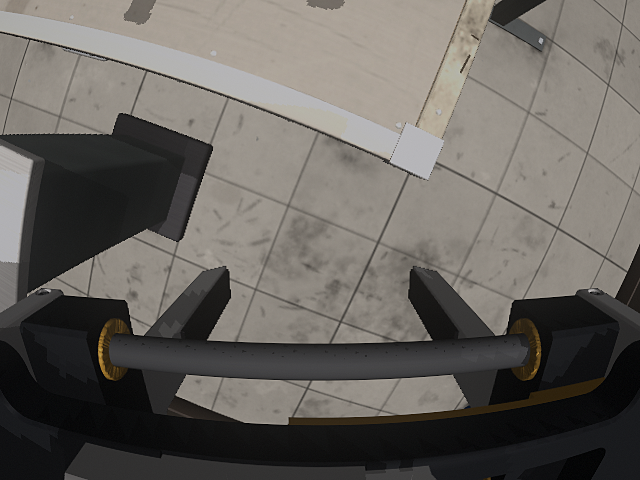

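The top view shows three scanner-shaped things: grey-black in the holster at (436,270), turquoise at (505,250) and purple at (510,175). The grey-black one stands in the holster and fits the description, so I'll confirm it in a crop. The tall carton is the one at (335,185) in top and (278,230) in scene.

```bash
python3 - <<'E'
import cv2
t=cv2.imread("pics/top0.png"); s=cv2.imread("pics/scene0.png")
cv2.imwrite("pics/c1.png",cv2.resize(t[230:330,380:500],None,fx=6,fy=6,interpolation=cv2.INTER_CUBIC))
cv2.imwrite("pics/c2.png",cv2.resize(t[130:240,280:400],None,fx=5,fy=5,interpolation=cv2.INTER_CUBIC))
cv2.imwrite("pics/c3.png",cv2.resize(s[160:290,220:440],None,fx=3.6,fy=3.6,interpolation=cv2.INTER_CUBIC))
E
```

```text
(no output)
```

View pics/c1.png

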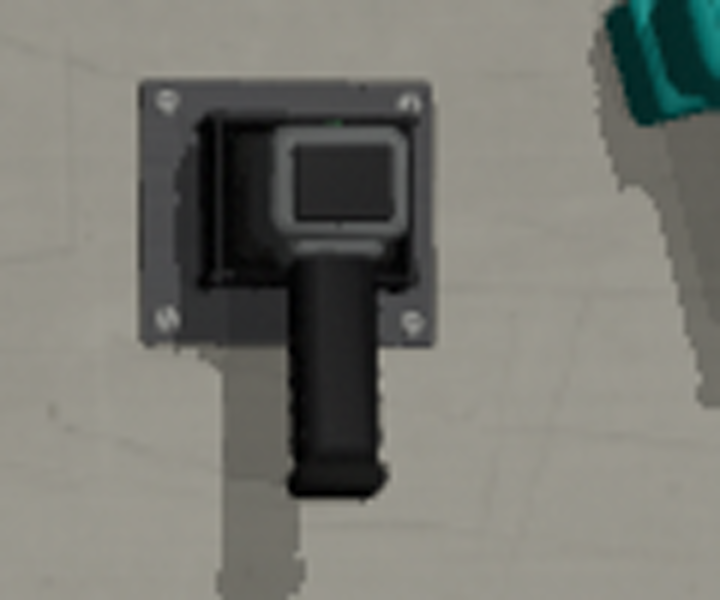

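View pics/c2.png

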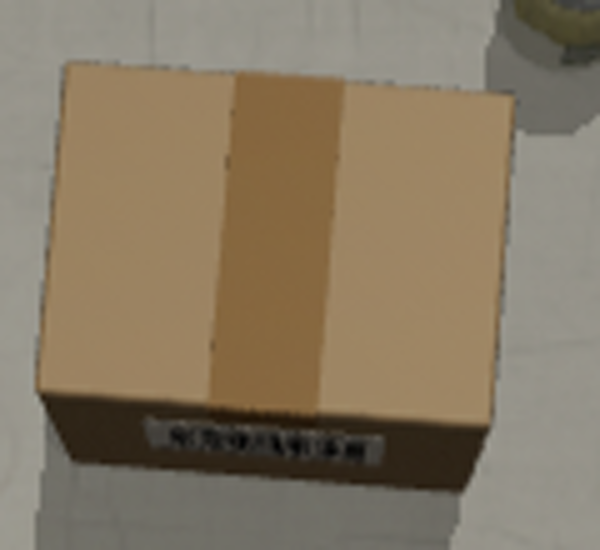

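View pics/c3.png

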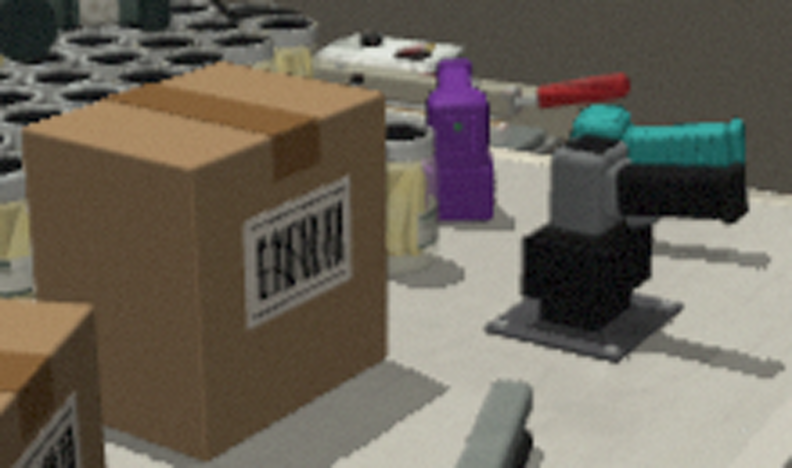

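The crop confirms the grey-black scanner, nose-down in the black holster on the base plate, with its handle towards the robot. Next I'll compute poses from the corner pixels.

```bash
cat > h.py <<'E'
import numpy as np
from workcell import *
def px2w(name,u,v,z):
    c=get_calibration(name);K=c["intrinsics"];M=c["world_to_cam"]
    d=np.array([(u-K[0,2])/K[0,0],-(v-K[1,2])/K[1,1],-1.]);R=M[:3,:3]
    o=-R.T@M[:3,3];d=R.T@d
    return o+d*(z-o[2])/d[2]
def w2px(name,p):
    c=get_calibration(name);K=c["intrinsics"];M=c["world_to_cam"]
    q=M[:3,:3]@np.array(p)+M[:3,3]
    return np.array([K[0,0]*q[0]/-q[2]+K[0,2],-K[1,1]*q[1]/-q[2]*1+K[1,2]])
E
python3 - <<'E'
from h import *
np.set_printoptions(precision=4,suppress=True)
C=lambda L,s,o,z:np.array([px2w("top",x/s+o[0],y/s+o[1],z) for x,y in L])
b=C([(138,82),(433,82),(435,347),(140,347)],6,(380,230),0.006);print("plate\n",b,b.mean(0),np.linalg.norm(np.diff(b,axis=0),axis=1))
h=C([(289,290),(379,290),(380,440),(291,440)],6,(380,230),0.117);print("handle\n",h, h.mean(0))
h=C([(272,127),(410,127),(410,237),(272,237)],6,(380,230),0.14);print("headtop\n",h, h.mean(0))
c=C([(65,62),(513,95),(490,425),(38,392)],5,(280,130),0.2);print("carton\n",c,c.mean(0),np.linalg.norm(np.diff(c,axis=0),axis=1))
l=C([(145,418),(383,436),(380,465),(148,446)],5,(280,130),0.115);print("label\n",l)
# scene label corners
s=[(245,221),(350,177),(352,280),(247,328)]
print([ (x/3.6+220,y/3.6+160) for x,y in s])
yv=c[0]-c[1];ang=np.arctan2(*( -yv[0],yv[1]));print("yaw",np.degrees(ang))
yv=c[3]-c[2];print(np.degrees(np.arctan2(-yv[0],yv[1])))
R=np.array([[np.cos(ang),-np.sin(ang),0],[np.sin(ang),np.cos(ang),0],[0,0,1]])
ctr=c.mean(0);lab=ctr+R@[-.075,0,0];lab[2]=.115;print("lab",lab,w2px("scene",lab),w2px("top",lab))
for n,xy in dict(tape=(178,286),stap1=(296,298),stap2=(346,283),mk1=(232,276),mk2=(249,322),jar=(446,184)).items():print(n,px2w("top",*xy,.03))
E
```

```text
plate
 [[ 0.5598 -0.2063  0.006 ]
 [ 0.5579 -0.3278  0.006 ]
 [ 0.4488 -0.3242  0.006 ]
 [ 0.4504 -0.2039  0.006 ]] [ 0.5042 -0.2656  0.006 ] [0.1214 0.1092 0.1203]
handle
 [[ 0.4666 -0.2483  0.117 ]
 [ 0.4661 -0.2822  0.117 ]
 [ 0.4097 -0.2804  0.117 ]
 [ 0.4102 -0.2471  0.117 ]] [ 0.4381 -0.2645  0.117 ]
headtop
 [[ 0.5262 -0.2406  0.14  ]
 [ 0.5255 -0.2919  0.14  ]
 [ 0.4843 -0.2903  0.14  ]
 [ 0.4851 -0.2391  0.14  ]] [ 0.5053 -0.2655  0.14  ]
carton
 [[ 0.7654  0.0509  0.2   ]
 [ 0.7466 -0.1459  0.2   ]
 [ 0.6001 -0.1323  0.2   ]
 [ 0.6179  0.0634  0.2   ]] [ 0.6825 -0.041   0.2   ] [0.1977 0.1472 0.1965]
label
 [[ 0.6204  0.0212  0.115 ]
 [ 0.6101 -0.0889  0.115 ]
 [ 0.5966 -0.0872  0.115 ]
 [ 0.6072  0.0199  0.115 ]]
[(288.05555555555554, 221.38888888888889), (317.22222222222223, 209.16666666666666), (317.77777777777777, 237.77777777777777), (288.6111111111111, 251.11111111111111)]
yaw -5.457831105774168
-5.19131034327965
lab [ 0.6078 -0.0338  0.115 ] [302.7886 228.5683] [332.8035 218.5667]
tape [0.4613 0.347  0.03  ]
stap1 [0.4284 0.0587 0.03  ]
stap2 [ 0.463  -0.0629  0.03  ]
mk1 [0.4839 0.2149 0.03  ]
mk2 [0.3722 0.1727 0.03  ]
jar [ 0.7036 -0.3139  0.03  ]
```

```bash
cat >> h.py <<'E'
from scipy.spatial.transform import Rotation as Ro
PSI=np.radians(-1.5); GRIP=np.array([0.446,-0.2647,0.114]); LAB=np.array([.6078,-.0338,.115]); CY=np.radians(-5.4)
SG=Ro.from_euler('z',PSI)             # scanner in holster
def tool_in_scanner(a,s):
    z=np.array([-np.sin(a),0,-np.cos(a)]); y=np.array([0,s,0.]); x=np.cross(y,z)
    return Ro.from_matrix(np.column_stack([x,y,z]))
def grasp_pose(a,s,shift=.004):
    Rt=SG*tool_in_scanner(a,s); g=GRIP+SG.apply([shift,0,0])
    return g+Rt.apply([0,0,.019]),Rt
def final_scanner(b,d,az=0.):
    R=Ro.from_euler('z',CY+az)*Ro.from_euler('y',-(np.pi/2-b))
    return LAB-R.apply([0,0,-1])*d, R      # window pos, rot
def tcp_from_scanner(W,R,a,s,shift=.004):
    g=W+R.apply([-.059+shift,0,.084]); Rt=R*tool_in_scanner(a,s)
    return g+Rt.apply([0,0,.019]),Rt
E
python3 - <<'E'
from h import *
np.set_printoptions(precision=2,suppress=True)
D=np.radians
for s in(1,-1):
  for a in (0,10,20,30):
    p,R=grasp_pose(D(a),s);q=ik(p,R.as_rotvec()); q2=ik(p+[0,0,.15],R.as_rotvec())
    print("G",s,a,q,q2)
    for b in (15,25,35):
      for d in(.1,):
        W,Rs=final_scanner(D(b),d);p,R=tcp_from_scanner(W,Rs,D(a),s);q=ik(p,R.as_rotvec())
        print("   F",b,p,q)
E
```

```text
G 1 0 [-0.7   0.22  1.78  0.    1.15 -2.24] [-0.7   0.06  1.62  0.    1.46 -2.24]
   F 15 [ 0.43 -0.02  0.1 ] None
   F 25 [ 0.44 -0.02  0.13] None
   F 35 [ 0.44 -0.02  0.16] None
G 1 10 [-0.64  0.32  1.66 -0.1   1.31 -2.15] [-0.64  0.17  1.51 -0.1   1.6  -2.18]
   F 15 [ 0.43 -0.02  0.1 ] None
   F 25 [ 0.43 -0.02  0.13] None
   F 35 [ 0.44 -0.02  0.16] None
G 1 20 [-0.58  0.43  1.53 -0.18  1.48 -2.08] [-0.58  0.29  1.4  -0.19  1.75 -2.14]
   F 15 [ 0.43 -0.02  0.1 ] None
   F 25 [ 0.43 -0.02  0.13] None
   F 35 [ 0.44 -0.02  0.16] [-0.36 -0.51  2.39  0.24  0.69 -1.98]
G 1 30 [-0.54  0.55  1.42 -0.25  1.64 -2.05] [-0.54  0.4   1.3  -0.26  1.9  -2.12]
   F 15 [ 0.43 -0.02  0.1 ] None
   F 25 [ 0.43 -0.02  0.13] [-0.37 -0.47  2.44  0.28  0.6  -2.03]
   F 35 [ 0.43 -0.02  0.16] [-0.31 -0.39  2.26  0.12  0.85 -1.85]
G -1 0 [-0.7   0.22  1.78 -0.    1.15  0.9 ] [-0.7   0.06  1.62 -0.    1.46  0.9 ]
   F 15 [ 0.43 -0.02  0.1 ] None
   F 25 [ 0.44 -0.02  0.13] None
   F 35 [ 0.44 -0.02  0.16] None
G -1 10 [-0.64  0.32  1.66 -0.1   1.31  0.99] [-0.64  0.17  1.51 -0.1   1.6   0.97]
   F 15 [ 0.43 -0.02  0.1 ] None
   F 25 [ 0.43 -0.02  0.13] None
   F 35 [ 0.44 -0.02  0.16] None
G -1 20 [-0.58  0.43  1.53 -0.18  1.48  1.06] [-0.58  0.29  1.4  -0.19  1.75  1.01]
   F 15 [ 0.43 -0.02  0.1 ] None
   F 25 [ 0.43 -0.02  0.13] None
   F 35 [ 0.44 -0.02  0.16] [-0.36 -0.51  2.39  0.24  0.69  1.16]
G -1 30 [-0.54  0.55  1.42 -0.25  1.64  1.09] [-0.54  0.4   1.3  -0.26  1.9   1.03]
   F 15 [ 0.43 -0.02  0.1 ] None
   F 25 [ 0.43 -0.02  0.13] [-0.37 -0.47  2.44  0.28  0.6   1.11]
   F 35 [ 0.43 -0.02  0.16] [-0.31 -0.39  2.26  0.12  0.85  1.29]
```

```bash
python3 - <<'E'
from h import *
import cv2
p,R=grasp_pose(np.radians(30),-1)
pre=p-R.apply([0,0,.16])
move_to(pre,R.as_rotvec())
o=observe();print(o["t"],o["eef_pos"]-pre,o["joints"])
w=capture("wrist");cv2.imwrite("pics/w1.png",w[:,:,::-1])
t=capture("top");cv2.imwrite("pics/t1.png",t[:,:,::-1])
# project predicted grip points into wrist
c=get_calibration("wrist");T=c["T_tool_cam"];K=c["intrinsics"]
oo=observe();Rt=Ro.from_rotvec(oo["orientation"])
for off in ([0,0,0],[0,.015,.0],[0,-.015,0],[-.04,0.015,.006+.018],[-.04,-.015,.024],[.059,0,.026]):
    P=GRIP+SG.apply(off);q=Rt.inv().apply(P-oo["eef_pos"]);q=T[:3,:3].T@(q-T[:3,3])
    v=np.array([q[0],-q[1],-q[2]]);th=np.arctan2(np.hypot(v[0],v[1]),v[2]);print(off,K[:2,2]+K[0,0]*th*v[:2]/np.hypot(v[0],v[1]))
E
```

```text
1.6583 [-5.94653181e-04 -1.04267733e-03  6.09965506e-05] [-0.49187525  0.57308001  1.07582409 -0.24456277  1.95841026  1.06767325]
[0, 0, 0] [316.3798277  229.86936599]
[0, 0.015, 0.0] [299.48134725 229.89918243]
[0, -0.015, 0] [333.2910662  229.85001592]
[-0.04, 0.015, 0.024] [300.22919987 279.67829655]
[-0.04, -0.015, 0.024] [332.88300741 279.65559347]
[0.059, 0, 0.026] [315.66740661 194.34690716]
```

View pics/w1.png

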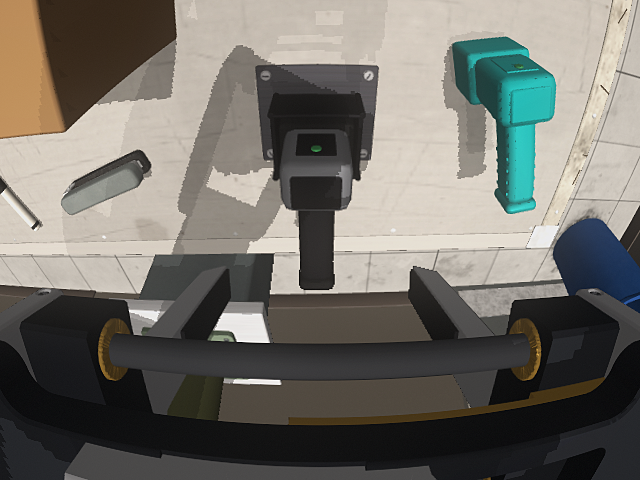

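View pics/t1.png

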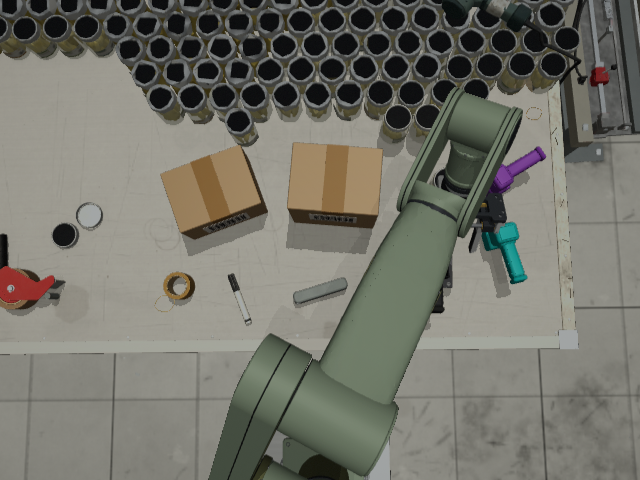

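The wrist view agrees with the prediction: the handle is at columns 300–334 around (317,245) (predicted 299–333), and the head top is at (316,190) (predicted 194). Now the descent and grasp.

```bash
python3 - <<'E'
from h import *
import cv2
p,R=grasp_pose(np.radians(30),-1)
print(move_l(p,v=.12,contact_N=8)); o=observe();print(o["t"],o["eef_pos"]-p,o["wrist_force"])
gripper_to(0.0,15);gripper_to(0.0,58);o=observe();print(o["t"],o["grip_width"]*94,o["wrist_force"],o["ft_torque"])
w=capture("wrist");cv2.imwrite("pics/w2.png",w[:,:,::-1])
s=capture("scene");cv2.imwrite("pics/s2.png",s[:,:,::-1])
E
```

```text
False
3.2417 [ 0.00085424 -0.00036703  0.0007022 ] [0.06275051 0.36220043 0.42240575]
4.4583 29.782515238832676 [-0.5626998   0.57338101 -0.15144363] [ 0.02978963 -0.22226821 -0.01843383]
```

View pics/w2.png

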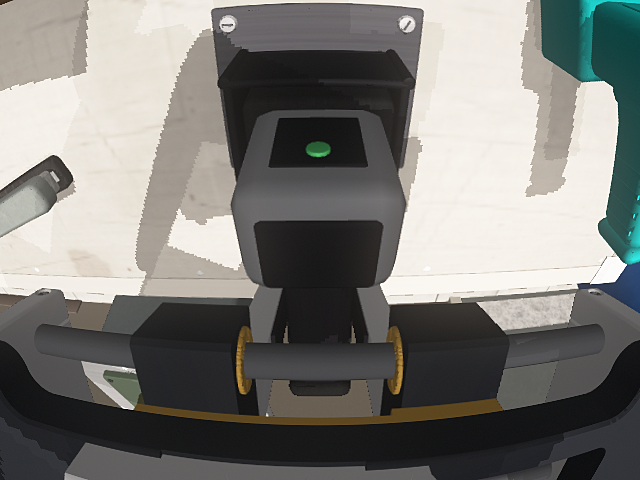

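View pics/s2.png

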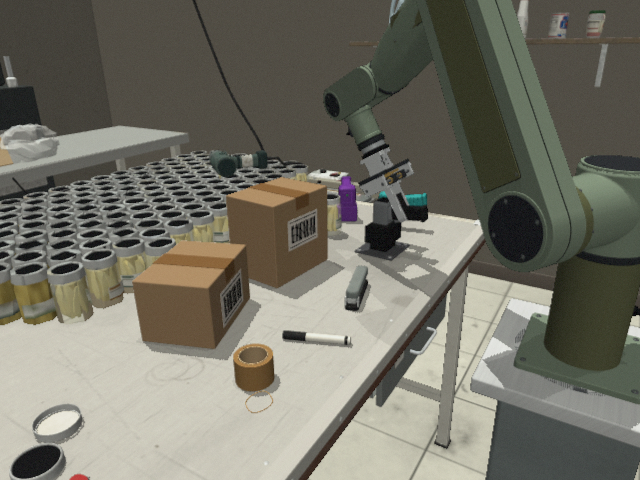

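The grip is on the handle: 29.8 mm opening, head centred at column 318. Lifting straight up next.

```bash
python3 - <<'E'
from h import *
import cv2
a=np.radians(30)
o=observe();p0=o["eef_pos"]
move_l(p0+[0,0,.15],v=.1)
o=observe();print(o["t"],o["eef_pos"],o["grip_width"]*94,o["wrist_force"],o["ft_torque"])
w=capture("wrist");cv2.imwrite("pics/w3.png",w[:,:,::-1])
s=capture("scene");cv2.imwrite("pics/s3.png",s[:,:,::-1])
for b in (30,35):
  for dz in (0,.04,.08,.12):
    W,Rs=final_scanner(np.radians(b),.1);p,R=tcp_from_scanner(W,Rs,a,-1);print(b,dz,ik(p+[0,0,dz],R.as_rotvec()))
E
```

```text
6.2083 [ 0.44009681 -0.26429101  0.24670905] 29.820088748476792 [ 0.32881729  0.1283979  -2.9083479 ] [ 0.07578224 -0.25933747 -0.01842737]
30 0 [-0.34040551 -0.43774699  2.34973185  0.18423028  0.72762817  1.21827967]
30 0.04 [-0.34040551 -0.50492782  2.29809974  0.16367274  0.84465834  1.2473233 ]
30 0.08 [-0.34040551 -0.55311882  2.23911544  0.15029722  0.95052057  1.26874519]
30 0.12 [-0.34040551 -0.5854025   2.17401575  0.14118316  1.04687415  1.28555968]
35 0 [-0.31433544 -0.39040379  2.25642746  0.1228741   0.85226763  1.28964009]
35 0.04 [-0.31433544 -0.44529061  2.20291201  0.11287388  0.95992049  1.3058288 ]
35 0.08 [-0.31433544 -0.48487958  2.14272815  0.10601622  1.05909793  1.31869649]
35 0.12 [-0.31433544 -0.51131951  2.0767797   0.10120988  1.1509918   1.32938741]
```

View pics/w3.png

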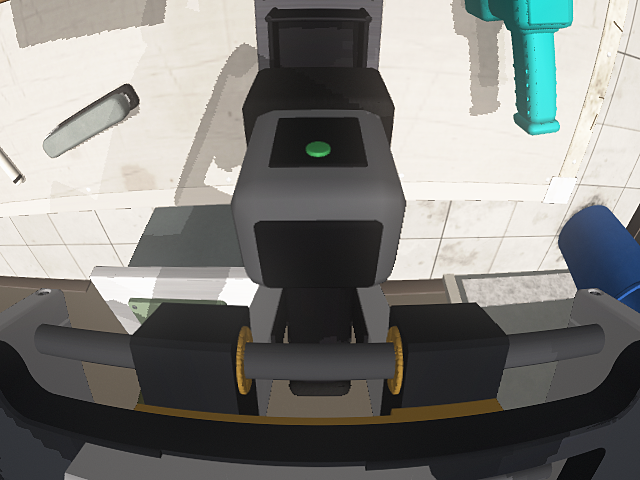

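View pics/s3.png

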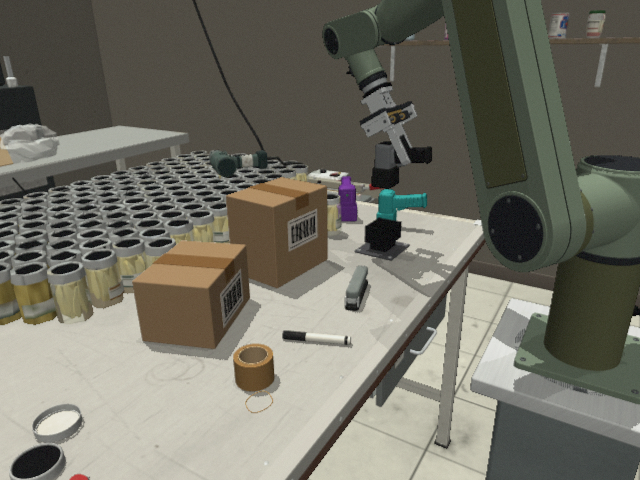

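The scanner is clear of the holster and has not slipped: head and LED (318,148) sit at the same pixels as at the grasp. Next I turn it and bring it in front of the tall carton, above its final height, then lower it.

```bash
python3 - <<'E'
from h import *
import cv2
a=np.radians(30);b=np.radians(32)
W,Rs=final_scanner(b,.1);p,R=tcp_from_scanner(W,Rs,a,-1)
o=observe();p0=o["eef_pos"];R0=Ro.from_rotvec(o["orientation"])
move_l(p+[0,0,.09],R.as_rotvec(),v=.08)
o=observe();print(o["t"],o["eef_pos"]-p,o["grip_width"]*94)
move_l(p,v=.06)
dwell(.3);o=observe();print(o["t"],o["eef_pos"]-p,(Ro.from_rotvec(o["orientation"])*R.inv()).magnitude(),o["grip_width"]*94,o["wrist_force"])
for n in("wrist","scene","top"):
    w=capture(n);cv2.imwrite(f"pics/{n}4.png",w[:,:,::-1])
E
```

```text
9.55 [ 0.0001692  -0.0001876   0.09008349] 29.38736100550108
11.5 [ 1.02528357e-04 -2.81927077e-05  1.96177335e-04] 0.0003731257218857511 29.60126498747035 [ 0.0649419   0.85948517 -1.8123835 ]
```

View pics/wrist4.png

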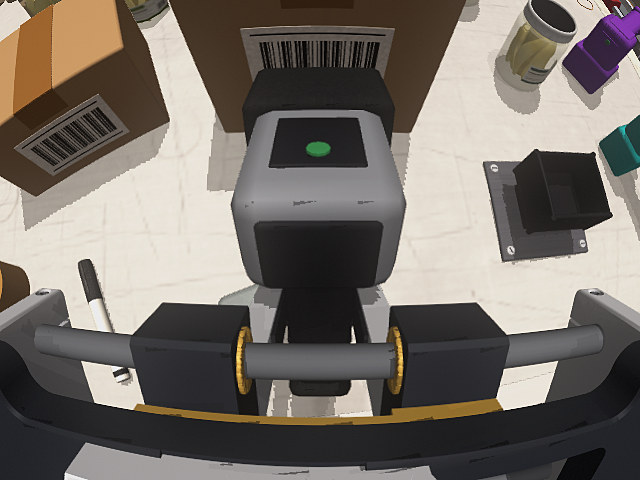

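View pics/scene4.png

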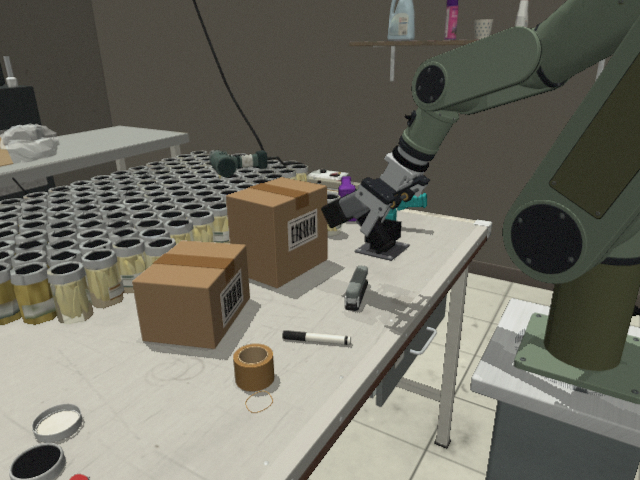

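View pics/top4.png

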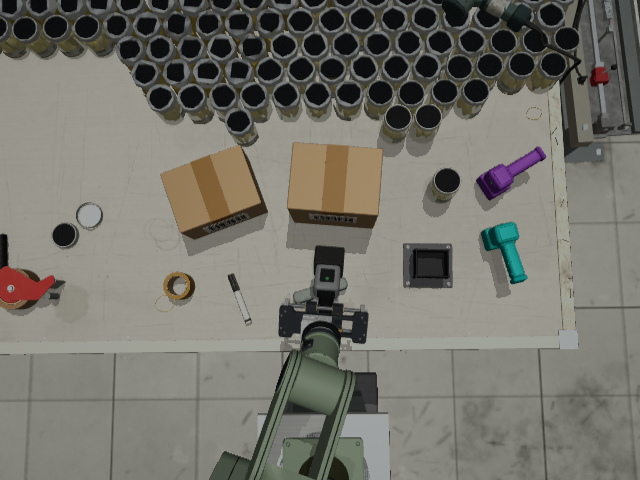

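The nose faces the tall carton's label in the wrist view, centred at columns 317 and 319. As a last check I'll overlay the predicted scanner outline and beam on the scene and top pictures.

```bash
python3 - <<'E'
from h import *
import cv2
W,Rs=final_scanner(np.radians(32),.1)
P=lambda l:W+Rs.apply(l)
ims=[]
for n,(x0,x1,y0,y1) in dict(scene=(260,420,160,280),top=(270,390,190,280)).items():
    k=5 if n=="scene" else 6
    im=cv2.imread(f"pics/{n}4.png")[y0:y1,x0:x1];im=cv2.resize(im,None,fx=k,fy=k,interpolation=cv2.INTER_CUBIC)
    t=lambda p:tuple(int(v) for v in (w2px(n,p)-[x0,y0]+.5)*k)
    for z in(0,.05):
        q=[t(P([sx*.026,sy*.032,z])) for sx,sy in((1,1),(1,-1),(-1,-1),(-1,1))]
        for i in range(4):cv2.line(im,q[i],q[(i+1)%4],(0,255,0),1)
    q=[t(P([sx*.022,sy*.027,.11])) for sx,sy in((1,1),(1,-1),(-1,-1),(-1,1))]
    for i in range(4):cv2.line(im,q[i],q[(i+1)%4],(255,255,0),1)
    cv2.line(im,t(P([0,0,0])),t(LAB),(0,0,255),1);cv2.circle(im,t(LAB),4,(0,0,255),1)
    cv2.imwrite(f"pics/ov_{n}.png",im)
print(W)
E
```

```text
[ 0.52337156 -0.02581916  0.16799193]
```

View pics/ov_scene.png

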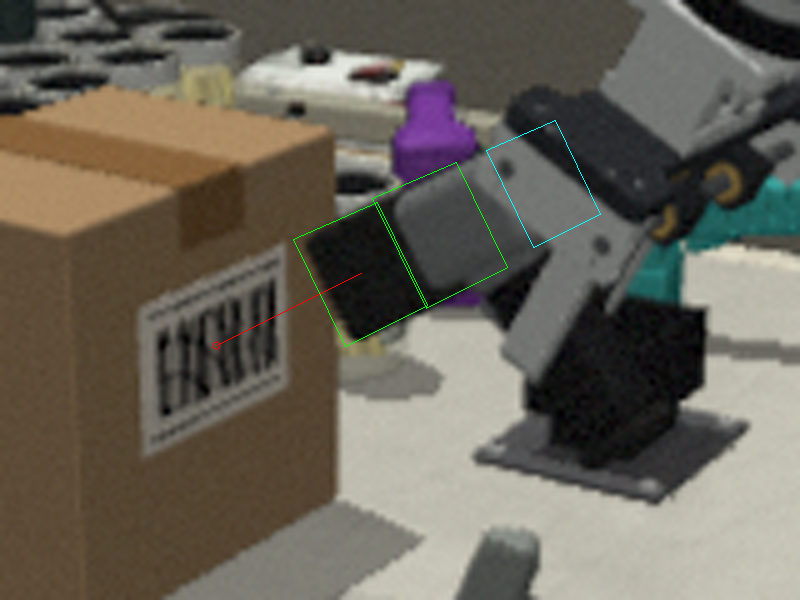

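View pics/ov_top.png

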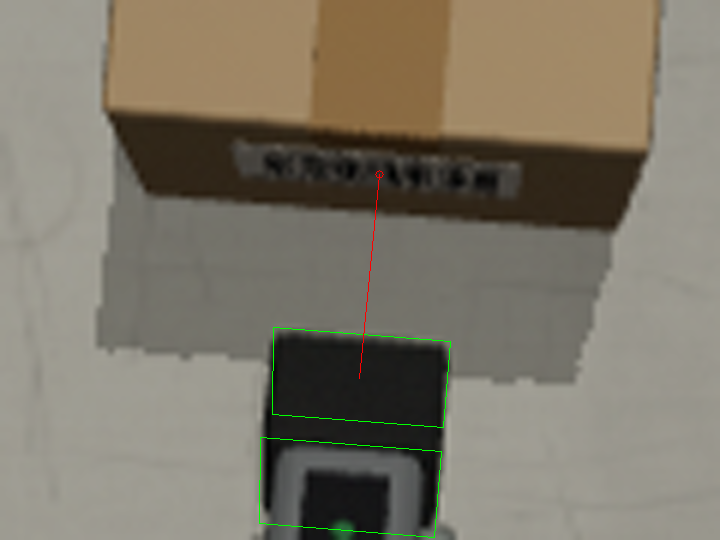

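```bash
python3 - <<'E'
from h import *
o=observe();print(o["t"],abs(o["qd"]).max(),o["grip_width"]*94);hand_in()
E
```

```text
11.65 0.0022791857742996326 29.812433457183033
the job is handed in; nothing more can be done
```

I drew the grey-black scanner out of its holster and turned it nose-forward. It is now held 10 cm off the middle of the tall carton's label, and I handed the job in at 11.65 s.

- **Aim:** the beam points 32° downward from square-on, and the scan line is set parallel to the label's width, so it runs level across the bars.
- **Last checks:** overlaying the planned pose on the scene and top pictures, the outline matched the real scanner to about 2 mm and the beam line ended on the label's centre. The scanner had not slipped in the fingers: the opening was 29.8 mm and the wrist view was unchanged since the grasp. The arm was still.
- **Nothing disturbed:** in the last pictures the cartons, the turquoise and purple look-alikes and the things lying about were where they started. The stapler is partly hidden under the arm in the top picture, but it is unmoved in the scene picture.
- **Disagreement:** the wrist force read about 2.9 N after the lift and 1.8 N at the end, against roughly 2.2 N expected for the scanner. I took this as sensor offset.

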